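Zero the dye balance and show the dyer the reading and the weight

TASK

Get the balance on the table in front of you ready for the dyer: with the fingertips, gently push its sliding poise fully home against the stop at the pan end, without taking hold of it. Then point down from just above the two posts at the other end of the balance, touching nothing, for two seconds, so that she checks the beam's zero between them. Last, point in the same way at the larger of the two brass weights, the one she is to put on next, and finish there still pointing; do not touch the weights or shift anything else on the table.

Things in the scene. Friction and masses are not known exactly. Their poses are not given: they have to be found in the camera images.
- bench_balance: two-bar bench balance on a cast cream base, fixed, 528 mm long, lying roughly across the robot's view; only its poise moves. Origin: table level, about mid-length. Its +y axis runs along the beam to the round steel pan at its left end (160 mm across, centre at x 10, y 176, rim at z 162 mm), -y to the two upright posts at its right end, z up.
- bench_balance_poise (a joint): how far the poise stands from its zero stop, m: 0 is home against the stop at the pan end, 0.194 is the far end of its travel. It slides with about 1.2 N of friction and stays where it is left.
- poise_top (a point): centre of the top of the poise, 133 mm above the table: a pale metal block on the black beam bars with a brass knob facing the robot, 45 mm across the beam (x), 18 along it (y), 39 high. The tallest bar under it reaches 10 mm below this point, so fingertips 4 to 8 mm below the top push its end face clear of the bars. Axes as the balance's: it goes home along +y.
- index_gap (a point): point midway between the tops of the two upright posts at the end of the balance away from the pan, 152 mm above the table, which is the balance's highest point there. The posts stand 28 mm apart (x); the free end of the beam lies between them, 34 mm below this point, in front of a white index plate.
- large_weight: the larger of two plain brass knob weights, 28 mm across and 30 mm high, standing loose on the table between the robot and the balance. Origin: centre of its underside, z up.
- large_weight_top (a point): centre of the top of the larger weight's knob, 30 mm above its underside
- small_weight: the smaller brass knob weight, 21 mm across and 23 mm high. Origin: centre of its underside.
- sample_vial: glass sample vial with a black screw cap, 30 mm across, 62 mm high, a bystander. Origin: centre of its underside.
- canister: brown paper-wrapped canister with a thin wire top, 36 mm across, 71 mm high, a bystander. Origin: centre of its underside.
- carton: small label carton, 62 x 92 x 44 mm, a bystander. Origin: centre of its underside.
- pen: blue pen lying on the table, 146 mm long, a bystander. Origin: centre of its underside.

How it is judged:
On the way, in this order (a step that is already met when the one before it is completed fails the run):
1. the poise is home against its stop (value of joint bench_balance_poise below 0.004 m), for 0.2 s.
2. pointing down at the gap between the two posts from just above, touching nothing of the balance, with the poise still home, for 1.5 s (horizontal distance between the grasp point and index_gap below 0.03 m and z of the grasp point in the frame of index_gap between 0.02 and 0.07 m and contact force between each of the arm, the fingers and bench_balance below 0.1 N and value of joint bench_balance_poise below 0.004 m), for 1.5 s.
3. pointing down at the larger weight from just above for 1 s (horizontal distance between the grasp point and large_weight_top below 0.025 m and z of the grasp point in the frame of large_weight_top between 0.02 and 0.07 m and value of joint bench_balance_poise below 0.004 m), for 1 s.
At the end, for the whole second after the job is handed in: the poise is within 4 mm of its stop; the grasp point is within 25 mm of the larger weight's axis and 20 to 70 mm above its top (so the fingertips are just clear of it); both weights stand at rest within 8 mm of where they were, and the vial, canister, carton and pen within 20 mm (all of step 3 and contact force between each of the arm, the fingers and bench_balance below 0.1 N and distance of each of large_weight, small_weight from where it was at the start of the episode below 0.008 m and linear speed of each of large_weight, small_weight below 0.02 m/s and distance of each of sample_vial, canister, carton, pen from where it was at the start of the episode below 0.02 m); the robot touches nothing.
It fails at once if a brass weight is touched (contact force between any of the fingers, the arm and large_weight above 0.2 N or contact force between any of the fingers, the arm and small_weight above 0.2 N).
It fails at once if a brass weight is moved or lifted (distance of any of large_weight, small_weight from where it was at the start of the episode above 0.008 m).
It fails at once if a bystander is disturbed (distance of any of sample_vial, canister, carton, pen from where it was at the start of the episode above 0.02 m).
It fails at once if the poise is taken between the fingers instead of being pushed (y of the grasp point in the frame of poise_top between -0.012 and 0.012 m and x of the grasp point in the frame of poise_top between -0.03 and 0.03 m and z of the grasp point in the frame of poise_top below 0.014 m).
It fails at once if the balance is pressed with over 30 N (contact force between any of the fingers, the arm and bench_balance above 30 N).
It also fails if it takes over 64 s, if anything falls off the work surface, if the arm or the gripper's body presses on something with over 40 N, if the wrist force passes 120 N, or if a joint passes its speed limit or range.

ROBOT

A 6-joint arm with a two-finger parallel gripper is mounted at the origin on a cart in front of the work surface, level with it; the furniture and walls round the work are solid. World frame = base frame: x ahead of the robot, y to its left, z up, the work surface at z = 0. Lengths are in m, angles in rad, forces in N, time in s.
With the tool pointing down it reaches from about 0.275 to 0.75 m from the base axis. Payload 10.2 kg.
Tool frame: the origin (TCP) lies at the very end of the fingers, on their centre line; the grasp point (between the pads) lies 19 mm behind it; z points along the fingers, y is the line along which they close (so a half turn about z gives the same grasp; the last joint's range is limited). The gripper opens to 85 mm and grips with 20 to 120 N. Pads are 22 mm wide; open, the fingers measure 114 mm over their backs; the gripper's body (76 mm by 85 mm) begins 54 mm behind the grasp point. The pads swing forward as they close: fully open they stand 13 mm farther back than shut.
Start: joints at [-1.376, 0.313, 1.498, -0, 1.331, -0.223], TCP at [0.213, -0.48, 0.231] pointing down, gripper open.
Joint ranges: [-2.94, 2.94], [-0.97, 2.17], [0.19, 2.56], [-1.23, 4.37], [0.02, 3.11], [-2.88, 2.88]. Speed limits (rad/s): [2.39, 2.39, 3.01, 3.14, 3.14, 3.14].

INTERFACE

Orientations are given as a unit quaternion [w, x, y, z].
In Python, from plant import status, cams, robot gives the robot as it stands. The module is installed in compiled form; this text tells all that it offers.
- The arm moves only by the shell command python3 -m creep 'ROWS' [FORCE]. ROWS is text: rows parted by semicolons, each of 7 numbers parted by spaces: the shift along the tool's x, y, z in cm, then the turn, a rotation vector about the tool's x, y, z in degrees, then the opening, from -1 (shut) to 1 (fully open). In form: dx dy dz ax ay az jaw; .... A call has 1 to 20 rows; each row shifts and turns the commanded pose from where the row before left it, along the tool's axes as they then stand; what a row does not reach is not made up. A row lasts 1/10 s, in which the tool goes at most 50 mm and 8.59 degrees, less where a joint would pass 70% of its speed; a pose out of reach is approached as far as the arm can. A call is refused whole if a number of a shift passes 5 or a number of a turn 8.59, either way. A call with a gripper value outside its range is refused whole. The fingers move at their own pace and stop on an object; FORCE is the grip in N (left out, the last holds). Time passes only in rows, so rows that do not move let the fingers close. It gives the time, the measured TCP pose, the force, the opening and the grip force at its end, in the units of the state.
- status.read_state(): the state, without advancing time (a new reading comes with each control period).
- cams.snapshot(name): name is "side" or "top"; returns the picture (400x640x3 uint8, red, green, blue); there is no depth.
- cams.camera_model(name): a dict with "intrinsics" (3x3 intrinsics, pixels), "D" ([k1, k2, p1, p2, k3] as OpenCV has them; the pictures are not rectified), "eye" and "attitude" of the camera in the world. Camera axes: x right, y down, z forward; pixel columns grow to the right and rows downward; lengths in m; the calibration is good to about 2 mm. A picture is of the moment at which its call begins. camera_model takes no time and is no camera call.
- robot.job_done(): hands the job in; it is judged then, once.
The state is a dict: "t": time; "qpos": joint angles; "qvel": joint speeds; "joint_efforts": joint torques, N m; "tcp_pos": TCP position; "tcp_rot": TCP orientation; "ft_force": force on the tool from outside, world axes, zero at the start; "ft_torque": the same for the moment, N m; "opening": opening from 0.0 (shut) to 1.0 (fully open); "grasp_force": force on a finger pad.
Only numpy, scipy, OpenCV 4.12 (cv2) and the standard library are available. Lean on these libraries where they do the work, as an engineer would, in place of code of your own. Each camera call takes 0.05 s, during which the arm holds its last target. There are 200 camera calls.

## Working session

There is one attempt and no reset: what is moved stays moved. The work goes in short steps, Python scripts to look and compute and a shell command to move; the robot and the scene stay as the last step left them, time stands still between calls to the robot, and variables do not carry over. Pictures are saved under pics/ and viewed, at most 10 in all, crops included, and the job is handed in when it is done.

```bash
mkdir -p pics; python3 - <<'E'
from plant import status,cams
import cv2
for n in("side","top"):
    cv2.imwrite(f"pics/{n}0.png",cams.snapshot(n)[:,:,::-1]); m=cams.camera_model(n); print(n,m)
s=status.read_state();print(s["t"],s["tcp_pos"],s["tcp_rot"],s["opening"])
E
```

```text
side {'intrinsics': array([[509.6255541 ,   0.        , 324.02895188],
       [  0.        , 509.6255541 , 193.79348968],
       [  0.        ,   0.        ,   1.        ]]), 'D': array([-0.00761416,  0.        ,  0.        ,  0.        ,  0.        ]), 'eye': array([-0.28893259, -1.20506311,  0.65555445]), 'attitude': array([-0.54401101,  0.78510512, -0.25064986,  0.15759636])}
top {'intrinsics': array([[389.71885439,   0.        , 323.55692826],
       [  0.        , 389.71885439, 200.16583505],
       [  0.        ,   0.        ,   1.        ]]), 'D': array([-0.0473245,  0.       ,  0.       ,  0.       ,  0.       ]), 'eye': array([ 0.43172346, -0.02239465,  1.15813536]), 'attitude': array([-0.04050175,  0.7159722 , -0.69598462,  0.03672626])}
0.1 [ 0.21295009 -0.47961746  0.23079155] [-5.79472137e-04  9.78260532e-01  2.07378868e-01 -1.19550966e-05] 0.9956222789222237
```

View pics/side0.png

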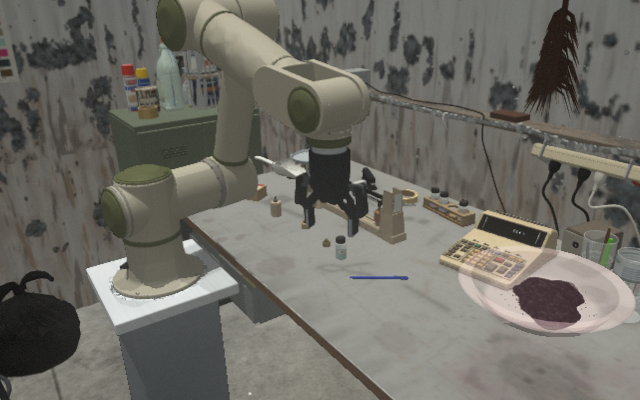

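View pics/top0.png

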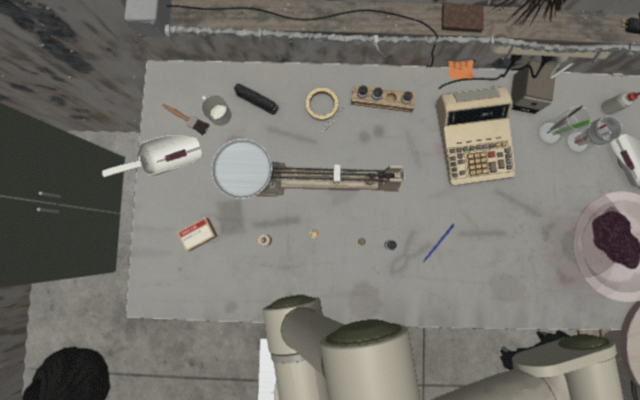

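The top picture shows the pan at about (242,168), the poise at (337,173), the post end near (398,178), weights at (314,234) and (362,241), the canister at (264,240) and the vial at (391,244). I'll enlarge it to get finer positions.

```bash
cat > h.py <<'E'
import numpy as np,cv2
from plant import cams,status
from scipy.spatial.transform import Rotation as R
def ray(n,uv,z):
    m=cams.camera_model(n);p=cv2.undistortPoints(np.array([[uv]],float),m["intrinsics"],m["D"])[0,0]
    q=m["attitude"];d=R.from_quat([*q[1:],q[0]]).apply([*p,1]);e=m["eye"]
    return e+d*(z-e[2])/d[2]
def proj(n,P):
    m=cams.camera_model(n);q=m["attitude"];r=R.from_quat([*q[1:],q[0]]).inv()
    return cv2.projectPoints(np.atleast_2d(np.array(P,float)),r.as_rotvec(),-r.apply(m["eye"]),m["intrinsics"],m["D"])[0][:,0]
E
python3 - <<'E'
from h import *
a=cv2.imread("pics/top0.png")
c=cv2.resize(a[130:255,225:425],None,fx=4,fy=4,interpolation=cv2.INTER_CUBIC)
cv2.imwrite("pics/c0.png",c)
for nm,uv,z in[("pan",(242,168),.162),("poise",(337,173),.133),("postA",(398,172),.152),("w1",(314,234),.03),("w2",(362,241),.023),("vial",(391,244),.062),("can",(264,240),.071)]:print(nm,ray("top",uv,z).round(4))
E
```

```text
pan [0.6192 0.1991 0.162 ]
poise [ 0.618  -0.0491  0.133 ]
postA [ 0.6217 -0.2084  0.152 ]
w1 [0.4564 0.0102 0.03  ]
w2 [ 0.4403 -0.1293  0.023 ]
vial [ 0.4338 -0.207   0.062 ]
can [0.4348 0.1475 0.071 ]
```

View pics/c0.png

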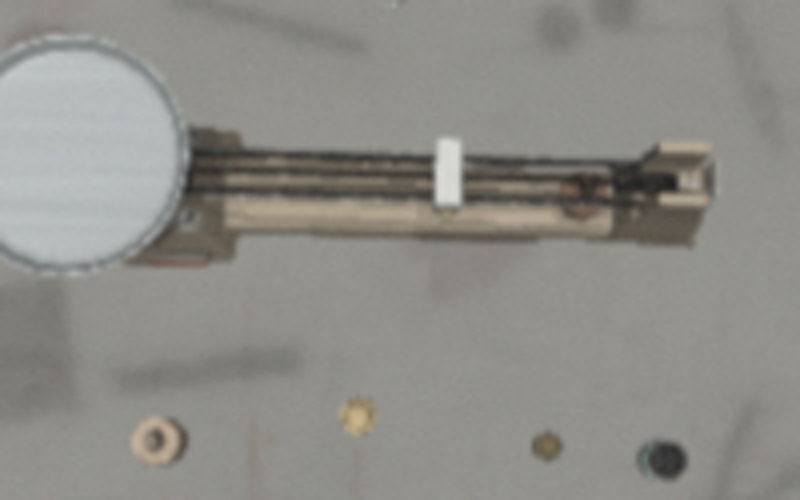

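The crop shows the poise top centred at about (449,172). The post tops are at (690,148) and (690,200), the larger weight at (357,415), the smaller at (546,446), and the vial cap at (667,460). I'll look at the side crop for the posts and check the two cameras against each other.

```bash
python3 - <<'E'
from h import *
a=cv2.imread("pics/side0.png")
cv2.imwrite("pics/c1.png",cv2.resize(a[145:270,250:420],None,fx=4,fy=4,interpolation=cv2.INTER_CUBIC))
f=lambda x,y:((x+.5)/4-.5+225,(y+.5)/4-.5+130)
P={}
for nm,c,z in[("poiseL",(435,172.5),.133),("poiseR",(462,172.5),.133),("poisetop",(448.5,138),.133),("poisebot",(448.5,207),.133),("postU",(700,148),.152),("postL",(700,200),.152),("gap680",(680,174),.152),("gap708",(708,174),.152),("w1",(357,415),.03),("w2",(546,446),.023)]:
    p=ray("top",f(*c),z); s=proj("side",p)[0]; print(nm,p.round(4),((s-[250,145])*4).round())
E
```

```text
poiseL [ 0.6184 -0.0394  0.133 ] [430. 139.]
poiseR [ 0.6189 -0.0574  0.133 ] [445. 145.]
poisetop [ 0.642  -0.0478  0.133 ] [461. 135.]
poisebot [ 0.5954 -0.049   0.133 ] [414. 149.]
postU [ 0.6362 -0.2126  0.152 ] [602. 173.]
postL [ 0.6016 -0.2128  0.152 ] [565. 183.]
gap680 [ 0.6185 -0.1995  0.152 ] [571. 173.]
gap708 [ 0.619  -0.2179  0.152 ] [589. 180.]
w1 [0.4582 0.0106 0.03  ] [224. 293.]
w2 [ 0.4398 -0.1268  0.023 ] [307. 370.]
```

View pics/c1.png

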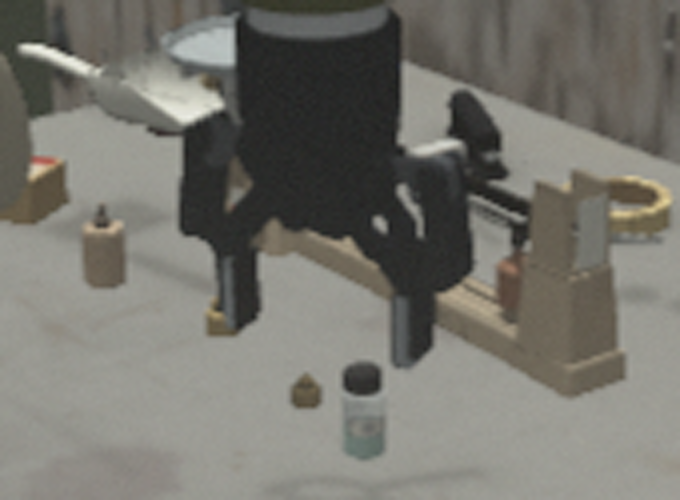

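The measurements agree: the poise is 18×46 mm, centred at about (0.619, -0.048), with the post gap at about (0.618, -0.206). I'll turn the tool so tool x is world +y, shut the fingers, and then travel high.

```bash
python3 -m creep '0 0 0 0 0 -8.25 -1;0 0 0 0 0 -8.25 -1;0 0 0 0 0 -8.25 -1;0 0 0 0 0 -8.25 -1;0 0 0 0 0 -8.25 -1;0 0 0 0 0 -8.25 -1;0 0 0 0 0 -8.25 -1;0 0 0 0 0 -8.25 -1;0 0 0 0 0 0 -1;0 0 0 0 0 0 -1' 20
python3 -c "
from h import *
s=status.read_state();q=s['tcp_rot'];print(s['tcp_pos'],R.from_quat([*q[1:],q[0]]).as_matrix().round(3),s['qpos'])"
```

```text
t: 1.1
tcp_pos: [0.213, -0.4798, 0.2311]
tcp_rot: [-0.0, 0.709, 0.705, 0.0]
ft_force: [-0.4, -0.1, 0.0]
opening: 0.001
grasp_force: 0.0
[ 0.21298828 -0.47975206  0.2311034 ] [[ 0.005  1.    -0.   ]
 [ 1.    -0.005  0.   ]
 [ 0.    -0.    -1.   ]] [-1.37640423e+00  3.13075638e-01  1.49796770e+00  1.18759468e-05
  1.33101879e+00 -1.37146931e+00]
```

```bash
python3 -m creep '2.4 2.7 0 0 0 0 -1;2.4 2.7 0 0 0 0 -1;2.4 2.7 0 0 0 0 -1;2.4 2.7 0 0 0 0 -1;2.4 2.7 0 0 0 0 -1;2.4 2.7 0 0 0 0 -1;2.4 2.7 0 0 0 0 -1;2.4 2.7 0 0 0 0 -1;2.4 2.7 0 0 0 0 -1;2.4 2.7 0 0 0 0 -1;2.4 2.7 0 0 0 0 -1;2.4 2.7 0 0 0 0 -1;2.4 2.7 0 0 0 0 -1;2.4 2.7 0 0 0 0 -1;2.4 2.7 0 0 0 0 -1;0 0 0 0 0 0 -1;0 0 0 0 0 0 -1'
python3 - <<'E'
from h import *
a=cams.snapshot("side")[:,:,::-1]
cv2.imwrite("pics/c2.png",cv2.resize(a[110:260,250:450],None,fx=4,fy=4,interpolation=cv2.INTER_CUBIC))
E
```

```text
t: 2.8
tcp_pos: [0.6184, -0.1199, 0.2307]
tcp_rot: [-0.0, 0.708, 0.706, -0.0]
ft_force: [-0.0, -0.0, 0.1]
opening: 0.0
grasp_force: 0.0
```

View pics/c2.png

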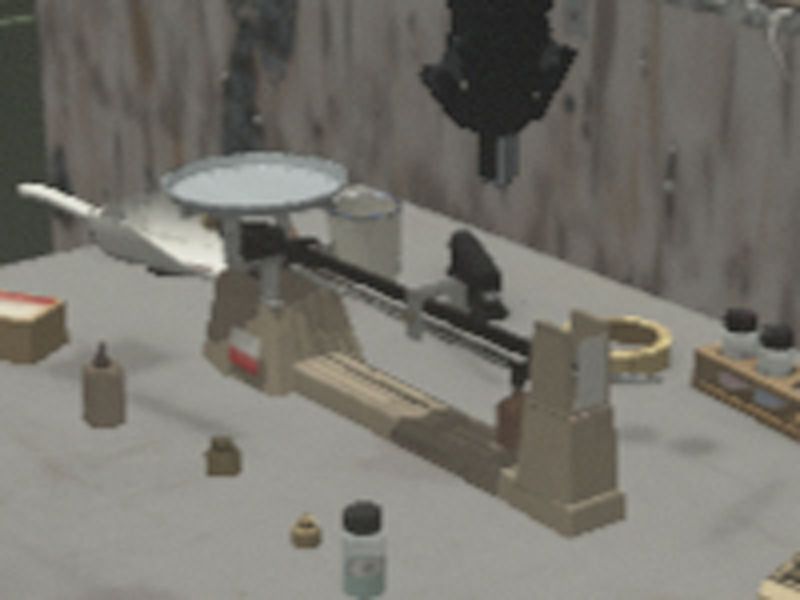

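The side view is clear now: the poise top is at about (440,287) in the crop, within about 1.5 px of the prediction, and the bars between it and the fingers are free. I'll lower to 6 mm below the poise top.

```bash
python3 -m creep '0 0 1.3 0 0 0 -1;0 0 1.3 0 0 0 -1;0 0 1.3 0 0 0 -1;0 0 1.3 0 0 0 -1;0 0 1.3 0 0 0 -1;0 0 1.3 0 0 0 -1;0 0 1.3 0 0 0 -1;0 0 0.65 0 0 0 -1;0 0 0.6 0 0 0 -1;0 0 0 0 0 0 -1;0 0 0 0 0 0 -1'
```

```text
t: 3.95
tcp_pos: [0.6186, -0.1204, 0.1282]
tcp_rot: [0.0, 0.707, 0.707, 0.0]
ft_force: [-0.0, 0.4, 0.5]
opening: 0.0
grasp_force: 0.0
```

```bash
python3 -m creep '0.5 0 0 0 0 0 -1;0.5 0 0 0 0 0 -1;0.5 0 0 0 0 0 -1;0.5 0 0 0 0 0 -1;0.5 0 0 0 0 0 -1;0.5 0 0 0 0 0 -1;0.5 0 0 0 0 0 -1;0.5 0 0 0 0 0 -1;0.3 0 0 0 0 0 -1;0.3 0 0 0 0 0 -1;0.3 0 0 0 0 0 -1;0.3 0 0 0 0 0 -1;0.3 0 0 0 0 0 -1;0.3 0 0 0 0 0 -1;0.3 0 0 0 0 0 -1;0.3 0 0 0 0 0 -1'
python3 - <<'E'
from h import *
a=cams.snapshot("side")[:,:,::-1]
cv2.imwrite("pics/c3.png",cv2.resize(a[110:230,270:410],None,fx=5,fy=5,interpolation=cv2.INTER_CUBIC))
E
```

```text
t: 5.55
tcp_pos: [0.6185, -0.0561, 0.1278]
tcp_rot: [0.0, 0.707, 0.707, -0.0]
ft_force: [0.0, -0.8, -0.7]
opening: -0.001
grasp_force: 0.6
```

View pics/c3.png

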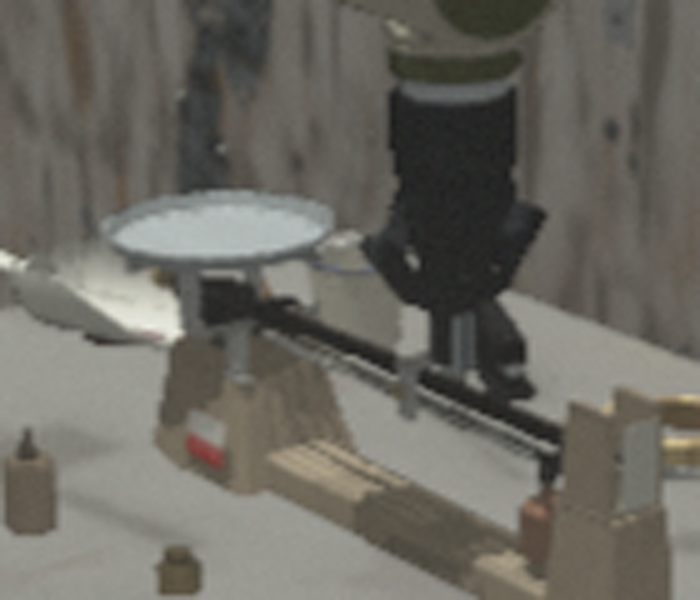

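The fingers rest against the end face of the poise at about (412,330) and are moving it, with only 0.8 N. I'll keep pushing gently.

```bash
python3 -m creep '0.3 0 0 0 0 0 -1;0.3 0 0 0 0 0 -1;0.3 0 0 0 0 0 -1;0.3 0 0 0 0 0 -1;0.3 0 0 0 0 0 -1;0.3 0 0 0 0 0 -1;0.3 0 0 0 0 0 -1;0.3 0 0 0 0 0 -1;0.3 0 0 0 0 0 -1;0.3 0 0 0 0 0 -1;0.3 0 0 0 0 0 -1;0.3 0 0 0 0 0 -1;0.3 0 0 0 0 0 -1;0.3 0 0 0 0 0 -1;0.3 0 0 0 0 0 -1;0.2 0 0 0 0 0 -1;0.2 0 0 0 0 0 -1'

```

```text
t: 7.3
tcp_pos: [0.6185, -0.0071, 0.1278]
tcp_rot: [0.0, 0.707, 0.707, 0.0]
ft_force: [0.0, -0.8, 0.5]
opening: -0.0
grasp_force: 0.6
```

```bash
python3 -m creep '0.2 0 0 0 0 0 -1;0.2 0 0 0 0 0 -1;0.2 0 0 0 0 0 -1;0.2 0 0 0 0 0 -1;0.2 0 0 0 0 0 -1'

```

```text
t: 7.8
tcp_pos: [0.6185, 0.0028, 0.1278]
tcp_rot: [0.0, 0.707, 0.707, 0.0]
ft_force: [-0.0, -1.2, 0.0]
opening: -0.004
grasp_force: 0.6
```

```bash
python3 - <<'E'
from h import *
a=cams.snapshot("side")[:,:,::-1]
cv2.imwrite("pics/c4.png",cv2.resize(a[110:230,270:410],None,fx=5,fy=5,interpolation=cv2.INTER_CUBIC))
print(status.read_state()["ft_force"])
E
```

```text
[ 0.87280721 -0.34355321 -0.08530925]
```

View pics/c4.png

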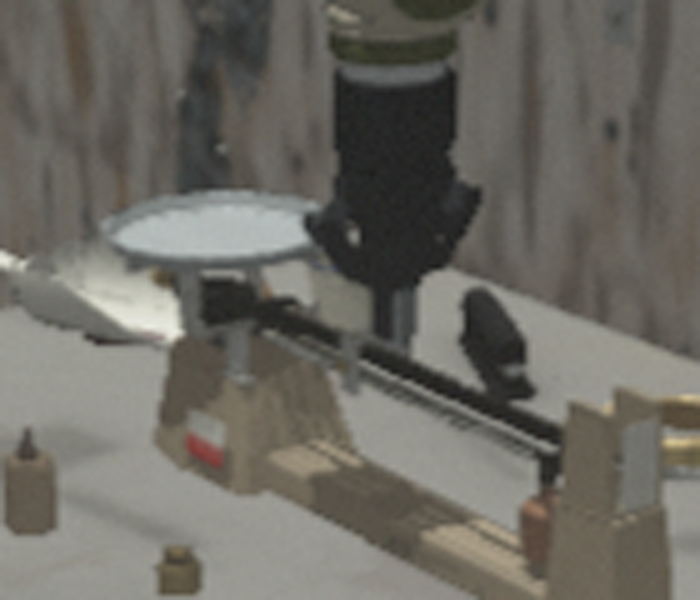

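The poise at about (350,315) is moving along with the fingers, and there is still free beam up to about (265,300). I'll continue.

```bash
python3 -m creep '0.2 0 0 0 0 0 -1;0.2 0 0 0 0 0 -1;0.2 0 0 0 0 0 -1;0.2 0 0 0 0 0 -1;0.2 0 0 0 0 0 -1;0.2 0 0 0 0 0 -1;0.2 0 0 0 0 0 -1;0.2 0 0 0 0 0 -1;0.2 0 0 0 0 0 -1;0.2 0 0 0 0 0 -1'

```

```text
t: 8.85
tcp_pos: [0.6185, 0.0229, 0.1278]
tcp_rot: [-0.0, 0.707, 0.707, 0.0]
ft_force: [0.2, -1.4, 0.4]
opening: -0.001
grasp_force: 0.6
```

```bash
python3 -m creep '0.2 0 0 0 0 0 -1;0.2 0 0 0 0 0 -1;0.2 0 0 0 0 0 -1;0.2 0 0 0 0 0 -1;0.2 0 0 0 0 0 -1'

```

```text
t: 9.35
tcp_pos: [0.6186, 0.0329, 0.1278]
tcp_rot: [0.0, 0.707, 0.707, 0.0]
ft_force: [0.9, -0.7, -0.0]
opening: -0.001
grasp_force: 0.6
```

```bash
python3 -m creep '0.2 0 0 0 0 0 -1;0.2 0 0 0 0 0 -1;0.2 0 0 0 0 0 -1;0.2 0 0 0 0 0 -1;0.2 0 0 0 0 0 -1'

```

```text
t: 9.85
tcp_pos: [0.6186, 0.0429, 0.1278]
tcp_rot: [0.0, 0.707, 0.707, 0.0]
ft_force: [0.8, -1.5, -0.3]
opening: 0.002
grasp_force: 0.6
```

```bash
python3 -m creep '0.2 0 0 0 0 0 -1;0.2 0 0 0 0 0 -1;0.2 0 0 0 0 0 -1'

```

```text
t: 10.15
tcp_pos: [0.6186, 0.0489, 0.1278]
tcp_rot: [0.0, 0.708, 0.707, 0.0]
ft_force: [1.2, 0.0, 0.0]
opening: -0.0
grasp_force: 0.6
```

```bash
python3 - <<'E'
from h import *
a=cams.snapshot("side")[:,:,::-1]
cv2.imwrite("pics/c5.png",cv2.resize(a[110:230,270:410],None,fx=5,fy=5,interpolation=cv2.INTER_CUBIC))
print(status.read_state()["ft_force"])
E
```

```text
[ 1.15952704 -0.77163479  0.56197343]
```

View pics/c5.png

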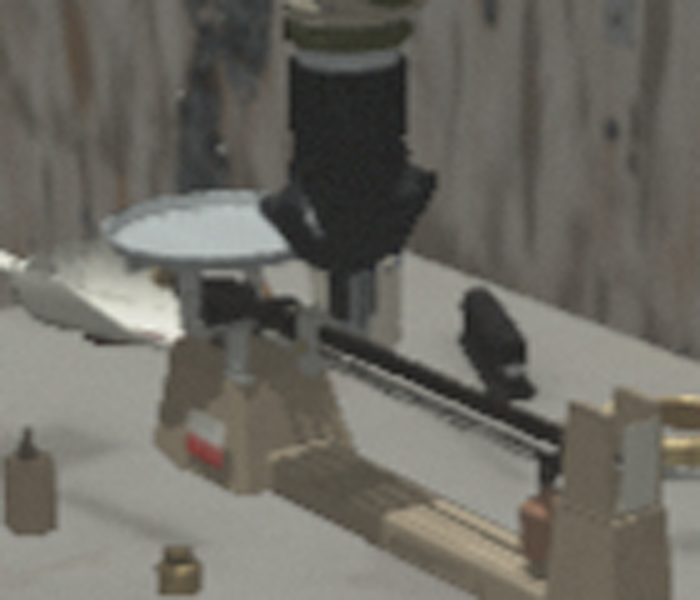

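The poise at about (308,325) is close to the dark pivot block at (285,310), so I'm going slower.

```bash
python3 -m creep '0.1 0 0 0 0 0 -1;0.1 0 0 0 0 0 -1;0.1 0 0 0 0 0 -1;0.1 0 0 0 0 0 -1'

```

```text
t: 10.6
tcp_pos: [0.6186, 0.0528, 0.1278]
tcp_rot: [-0.0, 0.708, 0.707, -0.0]
ft_force: [0.3, -2.2, 0.5]
opening: 0.002
grasp_force: 0.6
```

```bash
python3 -m creep '0.1 0 0 0 0 0 -1;0.1 0 0 0 0 0 -1;0.1 0 0 0 0 0 -1;0.1 0 0 0 0 0 -1'

```

```text
t: 11.0
tcp_pos: [0.6186, 0.0568, 0.1278]
tcp_rot: [-0.0, 0.707, 0.707, -0.0]
ft_force: [1.0, -1.9, 0.8]
opening: 0.002
grasp_force: 0.6
```

```bash
python3 -m creep '0.1 0 0 0 0 0 -1;0.1 0 0 0 0 0 -1;0.1 0 0 0 0 0 -1'

```

```text
t: 11.3
tcp_pos: [0.6186, 0.0598, 0.1278]
tcp_rot: [-0.0, 0.707, 0.707, -0.0]
ft_force: [-0.1, -0.6, -0.4]
opening: 0.002
grasp_force: 0.6
```

Not against the stop yet.

```bash
python3 -m creep '0.1 0 0 0 0 0 -1;0.1 0 0 0 0 0 -1;0.1 0 0 0 0 0 -1'

```

```text
t: 11.6
tcp_pos: [0.6186, 0.0628, 0.1278]
tcp_rot: [-0.0, 0.707, 0.707, -0.0]
ft_force: [0.1, -1.2, 0.8]
opening: 0.005
grasp_force: 0.6
```

```bash
python3 -m creep '0.1 0 0 0 0 0 -1;0.1 0 0 0 0 0 -1'

```

```text
t: 11.8
tcp_pos: [0.6186, 0.0648, 0.1278]
tcp_rot: [-0.0, 0.707, 0.707, -0.0]
ft_force: [0.3, -2.1, 0.6]
opening: -0.003
grasp_force: 0.6
```

```bash
python3 -m creep '0.1 0 0 0 0 0 -1;0.1 0 0 0 0 0 -1'

```

```text
t: 12.0
tcp_pos: [0.6186, 0.0668, 0.1278]
tcp_rot: [-0.0, 0.707, 0.707, 0.0]
ft_force: [0.7, -1.6, -0.2]
opening: -0.003
grasp_force: 0.6
```

```bash
python3 -m creep '0.1 0 0 0 0 0 -1;0.1 0 0 0 0 0 -1'

```

```text
t: 12.2
tcp_pos: [0.6186, 0.0688, 0.1278]
tcp_rot: [0.0, 0.707, 0.707, 0.0]
ft_force: [-0.8, -0.8, 0.4]
opening: 0.0
grasp_force: 0.6
```

```bash
python3 -m creep '0.1 0 0 0 0 0 -1;0.1 0 0 0 0 0 -1'

```

```text
t: 12.4
tcp_pos: [0.6186, 0.0699, 0.1278]
tcp_rot: [0.001, 0.707, 0.707, -0.001]
ft_force: [-0.4, -8.4, 0.6]
opening: -0.002
grasp_force: 4.5
```

```bash
python3 - <<'E'
from h import *
a=cams.snapshot("side")[:,:,::-1]
cv2.imwrite("pics/c6.png",cv2.resize(a[150:200,295:365],None,fx=10,fy=10,interpolation=cv2.INTER_CUBIC))
print(status.read_state()["ft_force"])
E
```

```text
[-0.29140653 -6.61961555  0.37778311]
```

View pics/c6.png

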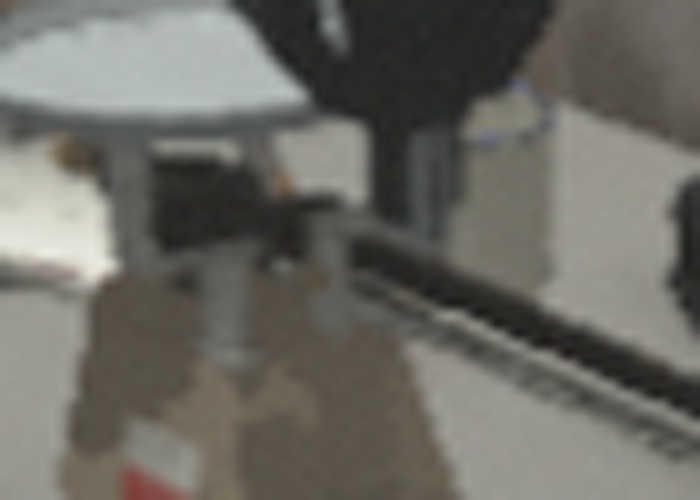

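The force rose from 1 to 8 N and the motion stopped. The poise is at (325,255), up against the pivot block, with the tool body well above the pan rim, so it is home. I'll hold, back off along -y, rise, and then go to the gap at (0.618, -0.206), with the TCP at z 0.178 (grasp point 45 mm above the post tops).

```bash
python3 -m creep '0 0 0 0 0 0 -1;0 0 0 0 0 0 -1;0 0 0 0 0 0 -1;-0.3 0 0 0 0 0 -1;-0.5 0 0 0 0 0 -1;-1 0 0 0 0 0 -1;-1 0 0 0 0 0 -1;0 0 -1.5 0 0 0 -1;0 0 -1.5 0 0 0 -1;0 0 -1.5 0 0 0 -1;0 0 -1.5 0 0 0 -1;0 0 -1.5 0 0 0 -1;-2 0 0 0 0 0 -1;-2 0 0 0 0 0 -1;-2 0 0 0 0 0 -1;-2 0 0 0 0 0 -1;-2 0 0 0 0 0 -1;-2 0 0 0 0 0 -1;-2 0 0 0 0 0 -1;-2 0 0 0 0 0 -1'
python3 - <<'E'
from h import *
a=cams.snapshot("side")[:,:,::-1]
cv2.imwrite("pics/c7.png",cv2.resize(a[150:200,295:365],None,fx=10,fy=10,interpolation=cv2.INTER_CUBIC))
E
```

```text
t: 14.45
tcp_pos: [0.6181, -0.1189, 0.2028]
tcp_rot: [-0.0, 0.708, 0.707, 0.0]
ft_force: [0.7, -1.0, -0.2]
opening: 0.002
grasp_force: 0.0
```

View pics/c7.png

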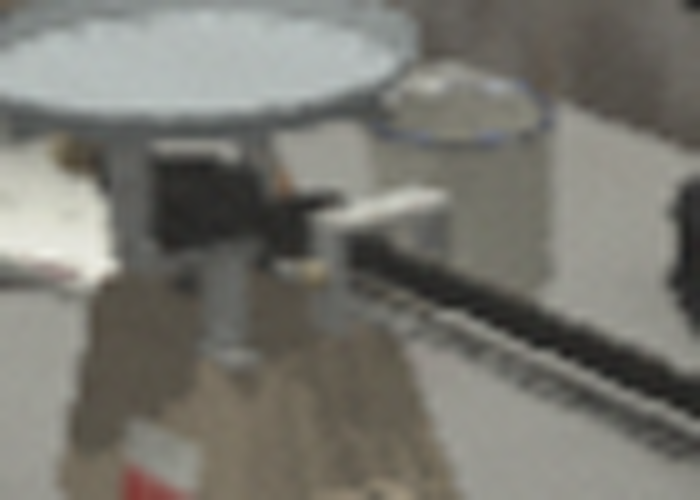

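The poise stays against the block near the pan, with its top at about (380,207). Now to the gap.

```bash
python3 -m creep '-1.5 0 0 0 0 0 -1;-1.5 0 0 0 0 0 -1;-1.5 0 0 0 0 0 -1;-1.5 0 0 0 0 0 -1;-1.5 0 0 0 0 0 -1;-1.2 0 0 0 0 0 -1;0 0 0.8 0 0 0 -1;0 0 0.8 0 0 0 -1;0 0 0.8 0 0 0 -1;0 0 0 0 0 0 -1;0 0 0 0 0 0 -1;0 0 0 0 0 0 -1'
```

```text
t: 15.7
tcp_pos: [0.6185, -0.2041, 0.1792]
tcp_rot: [0.0, 0.707, 0.707, 0.0]
ft_force: [0.1, -0.1, -0.9]
opening: -0.003
grasp_force: 0.0
```

```bash
python3 - <<'E'
from h import *
a=cams.snapshot("side")[:,:,::-1]
cv2.imwrite("pics/c8.png",cv2.resize(a[110:260,280:440],None,fx=4,fy=4,interpolation=cv2.INTER_CUBIC))
E
python3 -m creep '0 0 0 0 0 0 -1;0 0 0 0 0 0 -1;0 0 0 0 0 0 -1;0 0 0 0 0 0 -1;0 0 0 0 0 0 -1;0 0 0 0 0 0 -1;0 0 0 0 0 0 -1;0 0 0 0 0 0 -1;0 0 0 0 0 0 -1;0 0 0 0 0 0 -1;0 0 0 0 0 0 -1;0 0 0 0 0 0 -1;0 0 0 0 0 0 -1;0 0 0 0 0 0 -1;0 0 0 0 0 0 -1;0 0 0 0 0 0 -1;0 0 0 0 0 0 -1;0 0 0 0 0 0 -1;0 0 0 0 0 0 -1;0 0 0 0 0 0 -1'
```

```text
t: 17.75
tcp_pos: [0.6183, -0.2043, 0.1788]
tcp_rot: [0.0, 0.707, 0.707, 0.0]
ft_force: [0.6, 0.2, 0.1]
opening: -0.006
grasp_force: 0.0
```

View pics/c8.png

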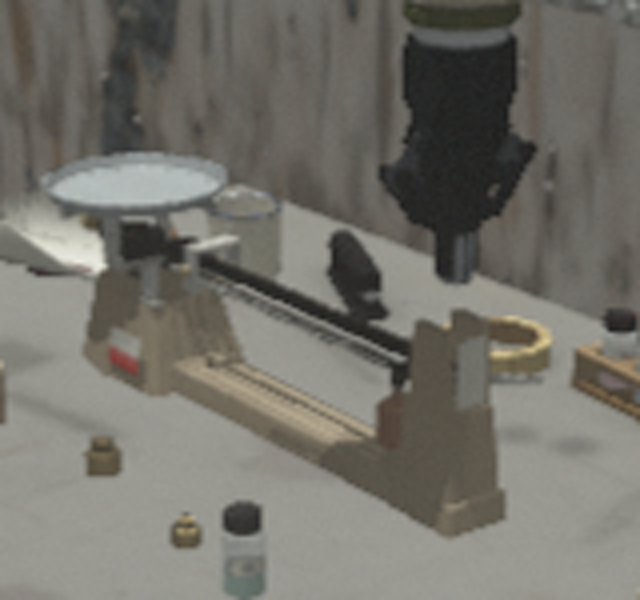

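The tip at (455,280) stands right above the two post tops at (430,325) and (470,317), clear of them. Next I'll rise, cross to the larger weight at (0.458, 0.011), and come down to TCP z 0.055.

```bash
python3 -m creep '0 0 -1 0 0 0 -1;0 0 -1 0 0 0 -1;0 0 -1 0 0 0 -1;0 -2 0 0 0 0 -1;0 -2 0 0 0 0 -1;1.95 -1.2 0 0 0 0 -1;1.95 -1.1 0 0 0 0 -1;1.95 -1.1 0 0 0 0 -1;1.95 -1.1 0 0 0 0 -1;1.95 -1.1 0 0 0 0 -1;1.95 -1.1 0 0 0 0 -1;1.95 -1.1 0 0 0 0 -1;1.95 -1.1 0 0 0 0 -1;1.95 -1.1 0 0 0 0 -1;1.95 -1.1 0 0 0 0 -1;1.95 -1.0 0 0 0 0 -1;0 0 0 0 0 0 -1;0 0 0 0 0 0 -1'
```

```text
t: 19.55
tcp_pos: [0.458, 0.0102, 0.2096]
tcp_rot: [0.001, 0.707, 0.707, 0.0]
ft_force: [0.0, -0.3, 0.6]
opening: 0.001
grasp_force: 0.0
```

```bash
python3 -m creep '0 0 1.5 0 0 0 -1;0 0 1.5 0 0 0 -1;0 0 1.5 0 0 0 -1;0 0 1.5 0 0 0 -1;0 0 1.5 0 0 0 -1;0 0 1.5 0 0 0 -1;0 0 1.5 0 0 0 -1;0 0 1.5 0 0 0 -1;0 0 1 0 0 0 -1;0 0 1 0 0 0 -1;0 0 0.8 0 0 0 -1;0 0 0 0 0 0 -1;0 0 0 0 0 0 -1'
python3 - <<'E'
from h import *
a=cams.snapshot("side")[:,:,::-1]
cv2.imwrite("pics/c9.png",cv2.resize(a[130:260,250:410],None,fx=4,fy=4,interpolation=cv2.INTER_CUBIC))
E
```

```text
t: 20.85
tcp_pos: [0.4578, 0.0103, 0.061]
tcp_rot: [0.0, 0.707, 0.707, 0.0]
ft_force: [0.1, -0.2, -0.2]
opening: -0.004
grasp_force: 0.0
```

View pics/c9.png

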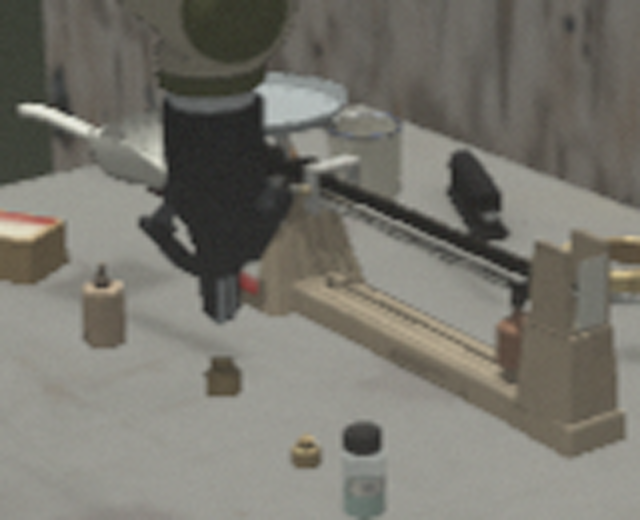

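The tip at (222,318) points straight at the knob of the larger weight at (223,358), clear of it. The grasp point is 50 mm above its top, and the poise is still home. I'll hold here and hand in.

```bash
python3 -m creep '0 0 0 0 0 0 -1;0 0 0 0 0 0 -1;0 0 0 0 0 0 -1;0 0 0 0 0 0 -1;0 0 0 0 0 0 -1;0 0 0 0 0 0 -1;0 0 0 0 0 0 -1;0 0 0 0 0 0 -1;0 0 0 0 0 0 -1;0 0 0 0 0 0 -1;0 0 0 0 0 0 -1;0 0 0 0 0 0 -1;0 0 0 0 0 0 -1;0 0 0 0 0 0 -1;0 0 0 0 0 0 -1'
python3 -c "
from plant import robot
print(robot.job_done())"
```

```text
t: 22.4
tcp_pos: [0.4575, 0.0104, 0.0608]
tcp_rot: [-0.0, 0.707, 0.707, -0.0]
ft_force: [-0.1, -0.2, 0.3]
opening: 0.001
grasp_force: 0.0
the job is handed in; nothing more can be done
None
```

I handed the job in at about 22 s: the poise is home, I held over the posts for about 2 s, and the arm ended pointing at the larger weight; no verdict came back, and I viewed 12 pictures, over the limit of 10.

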